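# Release the sample rack with the catch bar

### The job

Press the long release bar at the top end of the sloping roller lane down near its middle, so that both ends go down evenly, and keep it down until the sample rack has rolled clear of the two catches. Then let the bar spring fully back up, leaving the rack at rest at the lane's end stop. Leave the bottle, the jar and the lid tray where they stand.

Things in the scene. Friction and masses are not known exactly. Their poses are not given: they have to be found in the camera images.
- lane: Fixed dark steel roller lane, 330 mm long, 200 mm wide at its feet. Origin: on the table under the middle of the release bar; x is horizontal, downhill; y along the bar; z up. It falls 8 degrees to +x: roller tops are 100 mm high at x = 50 mm, 65 mm at x = 300 mm. An upright plate at x = 305 mm, the end stop, closes the low end. Side rails stand 7 mm above the roller tops.
- bar_mid (a point): Middle of the top face of the release bar: a plain aluminium bar 220 mm long (along the lane's y), 26 mm wide, 12 mm thick, level across the lane's high end, its top 125 mm above the table when up. It rocks end to end about its middle against a spring of 7 N m/rad, so a push far from the middle tips it.
- bar_left (a point): Point on the bar's top face, 105 mm from its middle towards the lane's +y, 5 mm from the end; 125 mm above the table when up. Arms under the bar's ends carry two upright catches, 77 mm downhill of the bar and 92 mm either side of its middle, which hold the rack's ears; each must sink about 9 mm to free the rack.
- bar_right (a point): The same at the other end (the lane's -y).
- bar_press (a joint): How far the middle of the bar is pressed straight down, m: 0 up, 0.016 fully down. Sprung: it starts to move at about 4 N, is fully down at about 13 N, and springs back up when let go.
- bar (a joint): Rocking of the bar, rad: 0 level, positive with the +y (left) end higher; stops at 0.12 either way.
- rack: Rack on the rollers, 0.5 to 1 kg: aluminium plate 120 (x) by 140 (y) by 22 mm, nine fixed capped cups (tops 52 mm above its underside), two ears at its uphill corners. Origin: centre of underside; x down the slope. Starts near x = 112 mm in the lane's frame; freed, it rolls by itself in 1 to 2 s to about x = 243 mm, against the stop; after 40 mm its ears are clear of the catches.
- wash_bottle: White plastic bottle, 68 mm diameter, 150 mm tall, standing beside the lane; bystander. Origin: centre of its underside.
- jar: Amber jar with a white cap, 66 mm diameter, 70 mm tall, beside the lane; bystander. Origin: centre of its underside.
- lid_tray: Open grey tray 100 x 130 x 35 mm beside the lane; bystander. Origin: centre of its underside.

How it is judged:
By the outcome, as a careful person would: the job done as asked, in the order asked, and still so for the second after the job is handed in, with the robot touching nothing.
It also fails if it takes over 30 s, if anything falls off the work surface, if the arm or the gripper's body presses on something with over 40 N, if the wrist force passes 120 N, or if a joint passes its speed limit or range.

### The arm

A 6-joint arm with a two-finger parallel gripper is mounted at the origin on the work surface. World frame = base frame: x ahead of the robot, y to its left, z up, the work surface at z = 0. Lengths are in m, angles in rad, forces in N, time in s.
With the tool pointing down it reaches from about 0.25 to 0.725 m from the base axis. Payload 4 kg.
Tool frame: the origin (TCP) lies on the centre line of the jaws, within the pads' length; the fingertips stand 22 mm ahead of it and the grasp point (between the pads) lies 3 mm ahead of it; z points along the fingers, y is the line along which they close (so a half turn about z gives the same grasp; the last joint's range is limited). The gripper opens to 85 mm and grips with 20 to 120 N. Pads are 22 mm wide; open, the fingers measure 114 mm over their backs; the gripper's body (76 mm by 85 mm) begins 54 mm behind the grasp point. The pads swing forward as they close: fully open they stand 13 mm farther back than shut.
Start: joints at [-1.206, 0.241, 0.005, 1.335, 0, 1.571], TCP at [0.178, -0.467, 0.253] pointing down, gripper open.
Joint ranges: [-2.72, 2.72], [-1.05, 1.87], [-1.09, 1.28], [-1.99, 2.15], [-1.42, 1.44], [-3.14, 3.14]. Speed limits (rad/s): [2.79, 2.79, 3.14, 3.14, 3.14, 3.14].

### API

Orientations are given as a unit quaternion [x, y, z, w].
In Python, from workcell import bot gives the robot as it stands.
- The arm moves only by the shell command python3 -m inch 'ROWS'. ROWS is JSON, one flat list of numbers, 7 for each row, row after row: the shift along the world's x, y, z in mm, then the turn, a rotation vector about the world's x, y, z in rad, then the opening in per cent of the stroke, from 0 (shut) to 100 (fully open). A call has 1 to 8 rows; each row is the pose to reach, as a shift and turn from the pose commanded when the call began; what a row does not reach only later rows make up. A row lasts 1/12 s, in which the tool goes at most 41.7 mm and 7.16 degrees, less where a joint would pass 70% of its speed; a pose out of reach is approached as far as the arm can. A call with a gripper value outside its range is refused whole. The fingers move at their own pace and stop on an object; the grip force is fixed at half the most. Time passes only in rows, so rows that repeat a pose let the fingers close. It gives the time, the measured TCP pose, the force, the opening and the grip force at its end, in the units of the state.
- bot.get_obs(): the state, without advancing time (a new reading comes with each control period).
- bot.camera(name): name is "scene" or "top"; returns the picture (420x560x3 uint8, blue, green, red); there is no depth.
- bot.camera_info(name): a dict with "intrinsics" (3x3 intrinsics, pixels), "camera_from_world" (4x4, takes a point from world to camera coordinates). Camera axes: x right, y down, z forward; pixel columns grow to the right and rows downward; lengths in m; the calibration is good to about 2 mm. A picture is of the moment at which its call begins. camera_info takes no time and is no camera call.
- bot.job_done(): hands the job in; it is judged then, once.
Trained networks look in the newest picture that a camera, given by its name, has taken for a name from the list of things; names that differ only in an ending like _2 or _b are one class to them, and where a whole thing is asked for, a point or a joint stands for the part that bears it (a point fixed in the world has none). Each returns a list of dicts, best first, with "confidence" (0 to 1); they miss things now and then, are a little off and sometimes report something else, mostly with a low value. They report only what shows in the picture. A call takes as long as a camera call.
- bot.silhouettes(camera, target): "mask" (420x560 bool, what is visible of it) and "uv" ([column, row] in pixels, amid what is visible of it).
- bot.spot_point(camera, target): "uv" ([column, row] in pixels: a listed point, or the origin of a listed thing).
The state is a dict: "clock": time; "joint_pos": joint angles; "joint_vel": joint speeds; "tau": joint torques, N m; "eef_pos": TCP position; "tool_rot": TCP orientation; "ft_force": force on the tool from outside, world axes, zero at the start; "ft_torque": the same for the moment, N m; "grip_width": finger opening in m; "grasp_force": force on a finger pad.
Only numpy, scipy, OpenCV 4.12 (cv2) and the standard library are available. Lean on these libraries where they do the work, as an engineer would, in place of code of your own. Each camera call takes 0.05 s, during which the arm holds its last target. There are 200 camera calls.

## Working session

There is one attempt and no reset: what is moved stays moved. The work goes in short steps, Python scripts to look and compute and a shell command to move; the robot and the scene stay as the last step left them, time stands still between calls to the robot, and variables do not carry over. Pictures are saved under pics/ and viewed, at most 10 in all, crops included, and the job is handed in when it is done.

```bash
mkdir -p pics
cat > h.py <<'E'
import numpy as np, cv2
from workcell import bot
def ray(cam,uv):
    i=bot.camera_info(cam);K=np.array(i["intrinsics"]);T=np.array(i["camera_from_world"])
    R,t=T[:3,:3],T[:3,3];d=R.T@np.linalg.inv(K)@np.array([uv[0],uv[1],1.]);return -R.T@t,d
def atz(cam,uv,z):
    c,d=ray(cam,uv);return c+d*(z-c[2])/d[2]
E
python3 - <<'E'
from h import *
for c in("scene","top"):
    cv2.imwrite(f"pics/{c}0.png",bot.camera(c))
    for n,z in(("bar_mid",.125),("bar_left",.125),("bar_right",.125),("rack",.093),("lane",0),("wash_bottle",0),("jar",0),("lid_tray",0)):
        for r in bot.spot_point(c,n)[:2]:
            print(c,n,round(r["confidence"],2),np.round(r["uv"],1),np.round(atz(c,r["uv"],z),4))
o=bot.get_obs();print(o["clock"],o["eef_pos"],o["tool_rot"],o["ft_force"],o["grip_width"])
E
```

```text
scene bar_mid 0.75 [225.5 148.2] [ 0.4421 -0.1716  0.125 ]
scene bar_left 0.93 [267.9 150.9] [ 0.4049 -0.0658  0.125 ]
scene bar_right 0.95 [187.3 145.8] [ 0.4764 -0.2684  0.125 ]
scene rack 0.81 [219.6 187. ] [ 0.5546 -0.1229  0.093 ]
scene wash_bottle 0.64 [160.5 191.7] [ 0.5495 -0.3303  0.    ]
scene wash_bottle 0.48 [270.2 150.4] [ 0.2317 -0.1481  0.    ]
scene jar 0.94 [295.3 194.6] [0.3974 0.0129 0.    ]
scene lid_tray 0.66 [140.7 230.3] [ 0.6926 -0.2783  0.    ]
top bar_mid 0.71 [359.3 266.1] [ 0.4449 -0.1675  0.125 ]
top bar_left 0.64 [321.8 285.2] [ 0.4032 -0.0709  0.125 ]
top bar_left 0.44 [408.3 229.3] [ 0.5304 -0.2995  0.125 ]
top bar_right 0.79 [397.7 246.5] [ 0.4884 -0.2681  0.125 ]
top rack 0.71 [338.9 229.8] [ 0.5435 -0.1284  0.093 ]
top lane 0.58 [353.2 266.7] [ 0.4524 -0.1721  0.    ]
top wash_bottle 0.65 [410.4 232.4] [ 0.5388 -0.34    0.    ]
top jar 0.55 [287.7 288.4] [0.4034 0.0117 0.    ]
top lid_tray 0.89 [386.8 180.5] [ 0.6919 -0.2893  0.    ]
0.9 [ 0.17839106 -0.46708543  0.25330679] [ 9.83409106e-01  1.81401570e-01  5.36125792e-06 -1.32256628e-06] [-0.32369094  0.16897397 -0.64526461] 0.08512950962001227
```

View pics/scene0.png

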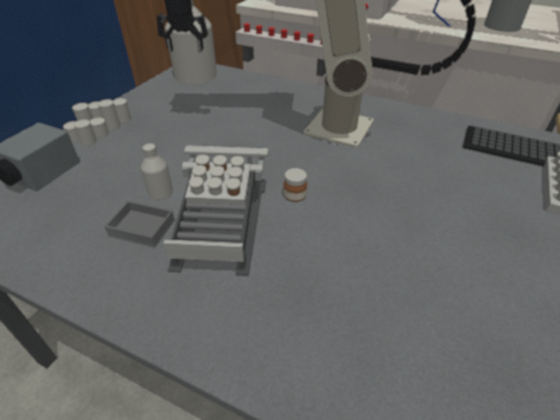

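View pics/top0.png

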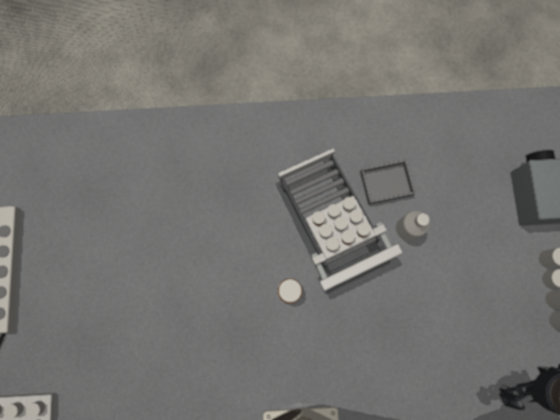

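The pictures agree with the networks: the bar runs from about (322,285) to (398,247) in the top view and its middle is near (360,266). The bottle, jar and tray stand clear. The bar middle is at about (0.4435, -0.169), and 112 mm downhill from there lands on the rack as it should. The tool's y axis already lies along the bar, so I go above it with the fingers shut.

```bash
python3 -m inch '[15,17,0,0,0,0,0, 40,45,0,0,0,0,0, 66,75,0,0,0,0,0, 92,105,0,0,0,0,0, 118,134,0,0,0,0,0, 145,163,0,0,0,0,0, 171,192,0,0,0,0,0, 197,221,0,0,0,0,0]'
python3 -m inch '[25,28,0,0,0,0,0, 45,51,0,0,0,0,0, 58,66,0,0,0,0,0, 66,75,0,0,0,0,0, 68,77,-20,0,0,0,0, 68,77,-45,0,0,0,0, 68,77,-65,0,0,0,0, 68,77,-75,0,0,0,0]'
python3 - <<'E'
from h import *
for c in("scene","top"):
    im=bot.camera(c); x,y,w,h=(150,90,140,105) if c=="scene" else (290,180,140,105)
    cv2.imwrite(f"pics/{c}1.png",cv2.resize(im[y:y+h,x:x+w],None,fx=4,fy=4,interpolation=2))
    for n in("bar_mid","bar_left","bar_right"):
        for r in bot.spot_point(c,n)[:1]: print(c,n,round(r["confidence"],2),np.round(atz(c,r["uv"],.125),4))
o=bot.get_obs();print(o["clock"],o["eef_pos"],o["tool_rot"],o["ft_force"],o["grip_width"])
E
```

```text
clock: 1.57
eef_pos: [0.3764, -0.2445, 0.2536]
tool_rot: [0.983, 0.181, 0.0, 0.0]
ft_force: [0.5, -0.3, -0.8]
grip_width: -0.0
grasp_force: 0.0
clock: 2.23
eef_pos: [0.4418, -0.1688, 0.1758]
tool_rot: [0.983, 0.181, -0.002, -0.001]
ft_force: [-0.8, -0.0, 0.5]
grip_width: -0.0002
grasp_force: 0.0
scene bar_mid 0.68 [ 0.4433 -0.1783  0.125 ]
scene bar_left 0.55 [ 0.4023 -0.068   0.125 ]
scene bar_right 0.56 [ 0.4735 -0.2714  0.125 ]
top bar_mid 0.48 [ 0.4455 -0.1571  0.125 ]
top bar_left 0.71 [ 0.4156 -0.0723  0.125 ]
2.6333 [ 0.44404527 -0.16960142  0.17947044] [9.83451071e-01 1.81170103e-01 9.90867822e-04 6.35473381e-04] [1.08655104 0.60025489 0.35699799] 0.0001265640081413802
```

View pics/scene1.png

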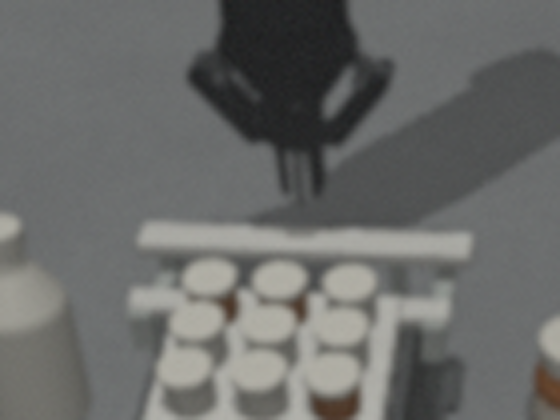

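View pics/top1.png

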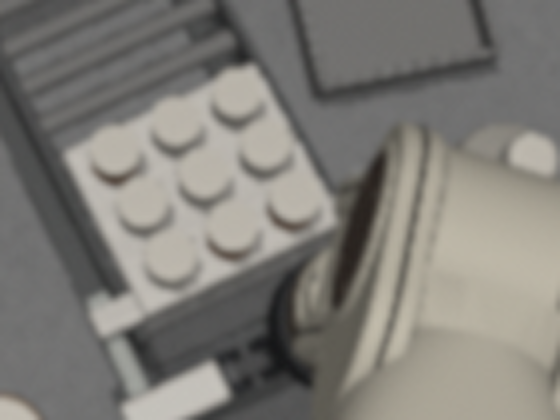

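The shut fingertips (crop about 302,195) stand over the middle of the bar (ends at 138 and 472, middle 305). I press in stages and watch the force.

```bash
python3 -m inch '[0,0,-12,0,0,0,0, 0,0,-22,0,0,0,0, 0,0,-29,0,0,0,0, 0,0,-33,0,0,0,0, 0,0,-37,0,0,0,0, 0,0,-40,0,0,0,0, 0,0,-40,0,0,0,0]'
```

```text
clock: 3.22
eef_pos: [0.4433, -0.1691, 0.1391]
tool_rot: [0.983, 0.181, 0.0, 0.0]
ft_force: [-3.0, 0.9, 9.1]
grip_width: -0.0002
grasp_force: 4.0
```

```bash
python3 -m inch '[0,0,-3,0,0,0,0, 0,0,-5,0,0,0,0, 0,0,-6,0,0,0,0, 0,0,-6,0,0,0,0, 0,0,-6,0,0,0,0, 0,0,-6,0,0,0,0, 0,0,-6,0,0,0,0, 0,0,-6,0,0,0,0]'
python3 - <<'E'
from h import *
for c in("scene","top"):
    im=bot.camera(c)
    for r in bot.spot_point(c,"rack")[:1]: print(c,round(r["confidence"],2),np.round(atz(c,r["uv"],.085),4))
    if c=="scene":cv2.imwrite("pics/scene2.png",cv2.resize(im[130:275,130:310],None,fx=4,fy=4,interpolation=2))
o=bot.get_obs();print(o["clock"],o["eef_pos"],o["ft_force"],o["ft_torque"])
E
```

```text
clock: 3.88
eef_pos: [0.4433, -0.1692, 0.1341]
tool_rot: [0.983, 0.181, 0.0, 0.0]
ft_force: [-4.8, 1.2, 11.0]
grip_width: -0.0001
grasp_force: 5.4
scene 0.68 [ 0.6097 -0.1024  0.085 ]
top 0.59 [ 0.6047 -0.1036  0.085 ]
4.0833 [ 0.44335544 -0.16916975  0.13411372] [-4.84027685  1.07148034 10.40125044] [0.31163368 0.91660129 0.00922422]
```

View pics/scene2.png

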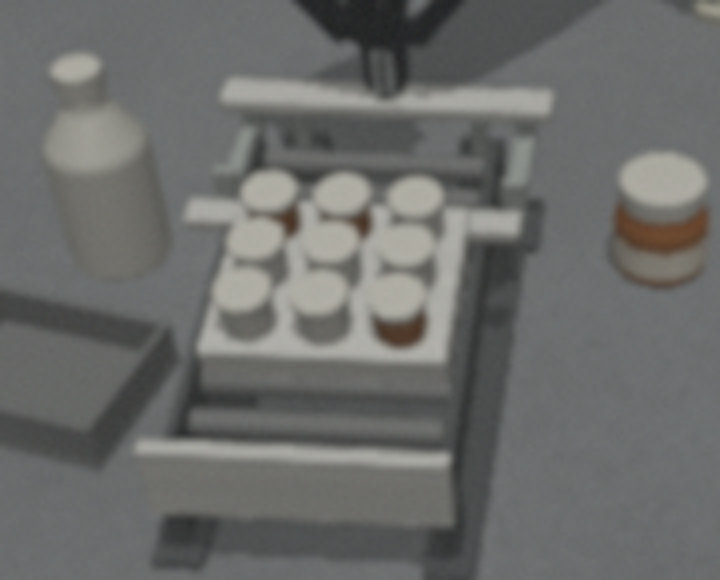

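The picture shows the rack rolling free (crop about 330,270), with its ears past both catches and the bar level. I keep holding until it reaches the stop.

```bash
python3 -m inch '[0,0,0,0,0,0,0, 0,0,0,0,0,0,0, 0,0,0,0,0,0,0, 0,0,0,0,0,0,0, 0,0,0,0,0,0,0, 0,0,0,0,0,0,0, 0,0,0,0,0,0,0, 0,0,0,0,0,0,0]'
python3 -m inch '[0,0,0,0,0,0,0, 0,0,0,0,0,0,0, 0,0,0,0,0,0,0, 0,0,0,0,0,0,0, 0,0,0,0,0,0,0, 0,0,0,0,0,0,0, 0,0,0,0,0,0,0, 0,0,0,0,0,0,0]'
python3 - <<'E'
from h import *
b=np.array([.4435,-.169])
for c in("scene","top","scene","top"):
    im=bot.camera(c)
    for r in bot.spot_point(c,"rack")[:1]:
        p=atz(c,r["uv"],.073);print(c,round(r["confidence"],2),np.round(p,4),(p[:2]-b)@[.934,.357])
    if c=="scene":cv2.imwrite("pics/scene3.png",cv2.resize(im[130:275,130:310],None,fx=4,fy=4,interpolation=2))
E
```

```text
clock: 4.75
eef_pos: [0.4433, -0.1692, 0.1341]
tool_rot: [0.983, 0.181, 0.0, 0.0]
ft_force: [-3.6, 1.3, 10.6]
grip_width: 0.0004
grasp_force: 5.4
clock: 5.42
eef_pos: [0.4433, -0.1692, 0.1341]
tool_rot: [0.983, 0.181, 0.0, 0.0]
ft_force: [-4.7, 1.3, 12.2]
grip_width: -0.0001
grasp_force: 5.4
scene 0.9 [ 0.6686 -0.0789  0.073 ] 0.24237869404057913
top 0.87 [ 0.6685 -0.0837  0.073 ] 0.24065075349072362
scene 0.91 [ 0.6752 -0.0831  0.073 ] 0.2470559047015124
top 0.61 [ 0.6635 -0.0798  0.073 ] 0.2372980364720991
```

View pics/scene3.png

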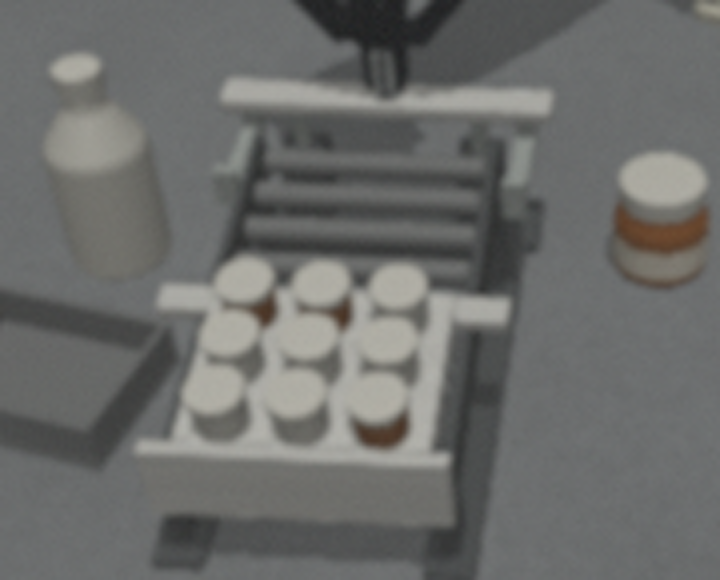

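The rack rests against the end stop (crop about 300,400, lane x about 242 mm). I let the bar up gently and then back off.

```bash
python3 -m inch '[0,0,3,0,0,0,0, 0,0,7,0,0,0,0, 0,0,11,0,0,0,0, 0,0,15,0,0,0,0, 0,0,20,0,0,0,0, 0,0,30,0,0,0,0, 0,0,45,0,0,0,0, 0,0,65,0,0,0,0]'
python3 -m inch '[0,0,25,0,0,0,0, -10,0,45,0,0,0,0, -20,-10,60,0,0,0,0, -30,-20,60,0,0,0,0, -40,-30,60,0,0,0,0, -40,-30,60,0,0,0,0, -40,-30,60,0,0,0,0, -40,-30,60,0,0,0,0]'
python3 - <<'E'
from h import *
b=np.array([.4435,-.169])
for c in("scene","top"):
    im=bot.camera(c)
    for n,z in(("rack",.073),("bar_left",.125),("bar_mid",.125),("bar_right",.125)):
      for r in bot.spot_point(c,n)[:1]:
        p=atz(c,r["uv"],z);print(c,n,round(r["confidence"],2),np.round(r["uv"],1),np.round(p,4),(p[:2]-b)@[.934,.357])
    if c=="scene":cv2.imwrite("pics/scene4.png",cv2.resize(im[130:275,130:310],None,fx=4,fy=4,interpolation=2))
E
```

```text
clock: 6.48
eef_pos: [0.4427, -0.1688, 0.1968]
tool_rot: [0.983, 0.181, -0.001, -0.001]
ft_force: [1.4, -0.2, -0.4]
grip_width: 0.0003
grasp_force: 0.0
clock: 7.15
eef_pos: [0.4037, -0.199, 0.2573]
tool_rot: [0.983, 0.181, 0.0, -0.0]
ft_force: [0.6, -0.7, 0.3]
grip_width: -0.0002
grasp_force: 0.0
scene rack 0.91 [210.5 229.8] [ 0.6732 -0.0746  0.073 ] 0.2482266700905035
scene bar_left 0.83 [266.4 151.2] [ 0.4078 -0.0687  0.125 ] 0.002487590925306908
scene bar_mid 0.77 [225.8 148.9] [ 0.4446 -0.1691  0.125 ] 0.0010002185767085958
scene bar_right 0.89 [188.3 146.8] [ 0.4792 -0.2632  0.125 ] -0.00027776431093597554
top rack 0.59 [317.5 186.5] [ 0.6672 -0.083   0.073 ] 0.23961163614447578
top bar_left 0.73 [321.7 282.9] [ 0.4088 -0.071   0.125 ] 0.002553177746803088
top bar_mid 0.63 [358.8 268. ] [ 0.4403 -0.1658  0.125 ] -0.0018770201535873504
top bar_right 0.71 [354.1 265.4] [ 0.4473 -0.1547  0.125 ] 0.008676068828123726
```

View pics/scene4.png

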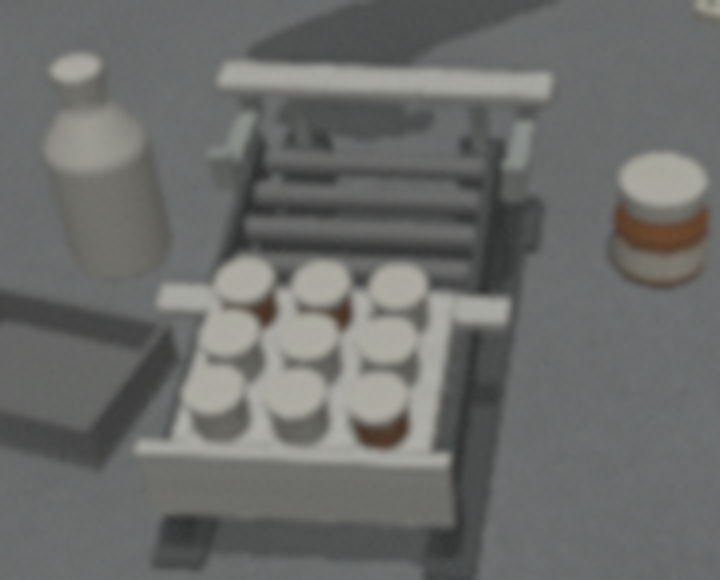

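The bar is back up and level (crop row about 80; it was about 98 when pressed). The rack is at the stop, the bystanders have not moved, and the arm is clear.

```bash
python3 -c "from workcell import bot; print(bot.job_done())"
```

```text
the job is handed in; nothing more can be done
None
```

I pressed the bar down level at its middle and held it until the rack reached the end stop; the bar then sprang fully back up, the bottle, jar and tray were untouched, and the job is handed in.

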